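# Lock the arms of a dishcloth stand with its pin

### The job

The dishcloth stand was taken apart for cleaning: put its locking pin back. Take the pin out of the wooden rest and thread it straight down through the eye of the upper arm, then through the eye of the lower arm, and into the socket of the stand until its grip sits on the upper arm; the arms have slipped in or out, so feel for each eye and push the arms back into line gently, never forcing the pin. Let go of it and leave the cup, the tumbler and the canister where they are.

Things in the scene. Friction and masses are not known exactly. Their poses are not given: they have to be found in the camera images.
- stand: The dishcloth stand, fixed to the worktop. Origin: centre of its underside, on the socket's axis; z up. Wooden base 80 (x) x 156 (y) x 14 mm. Two dark steel guide posts, 34 x 20 mm, at y = +58 (top at 88 mm) and -58 mm (top at 66 mm), each guide a flat brass arm that slides along the stand's y axis only. When in line, the eyes of both arms stand over the socket.
- socket (a point): Centre of the mouth of the upright round socket, 40 mm above the worktop, in the top of the dark steel boss (40 x 40 mm) in the middle of the stand; axes as the stand. The socket is 14 mm in diameter with a 1 mm chamfer, 26 mm deep.
- upper_line (a point): Point of the stand on the socket's axis, 84 mm up, where the top of the upper arm's eye belongs; axes as the stand. The upper arm points to +y; its inner end is a plate 36 (x) x 64 (y) mm, heights 74 to 84 mm, with an upright eye of 14 mm diameter, 1 mm chamfer, in its middle. At the start this eye lies an unmeasured 0 to 12 mm to +y or -y of this point (none in x).
- lower_line (a point): The like point for the lower arm, 62 mm up: the arm points to -y, plate and eye of the same sizes, heights 52 to 62 mm; at the start its eye lies an unmeasured 0 to 12 mm to +y or -y of this point (none in x). Either arm stays where it is until pushed along y with 2 to 3 N, as by the pin in its eye, and travels 15 mm to either side of the line.
- pin: The locking pin, loose, 100 to 160 g, upright in the rest. Origin: centre of its lower tip, 6 mm above the worktop at the start; z along the pin to its grip. Steel shank 12 mm in diameter, 66 mm long (tip chamfered 1 mm), then a square wooden grip 24 x 24 mm, 40 mm long, faces square to its x and y. Home: grip resting on the upper plate, tip 18 mm above the worktop.
- pin_rest: The dark wooden rest, fixed, 70 x 70 x 34 mm, with an upright hole of 14 mm diameter, 28 mm deep, in its middle. Origin: centre of its underside.
- espresso_cup: Pale espresso cup with a handle, 64 x 91 x 50 mm, on a round wooden coaster: leave it alone. Origin: centre of its underside.
- tumbler: Copper tumbler, 72 mm in diameter, 83 mm high: leave it alone. Origin: centre of its underside.
- canister: Black lidded sugar canister, 77 mm in diameter, 100 mm high: leave it alone. Origin: centre of its underside.
Not all that is in view belongs to the job. There is more than one size of the pin; the job needs the smallest.

How it is judged (in metres and radians):
On the way, in this order (a step that is already met when the one before it is completed fails the run):
1. the pin's tip is inside or through the upper eye (z of pin in the frame of stand below 0.079 m and horizontal distance between pin and socket below 0.016 m and angle between pin's own z axis and vertical below 0.15 rad), for 0.05 s.
2. the pin's tip is inside or through the lower eye as well (z of pin in the frame of stand below 0.057 m and horizontal distance between pin and socket below 0.016 m and angle between pin's own z axis and vertical below 0.15 rad), for 0.05 s.
At the end, for the whole second after the job is handed in: The pin stands upright (within 4 degrees) through both eyes in the socket, its tip within 3 mm of the socket's axis and its grip resting on the upper arm (within 2.5 mm), released and at rest; the cup, tumbler and canister are within 30 mm of where they stood (z of pin in the frame of stand below 0.0205 m and horizontal distance between pin and socket below 0.003 m and angle between pin's own z axis and vertical below 0.07 rad and linear speed of pin below 0.02 m/s and contact force between pin and the fingers below 0.1 N and distance of each of espresso_cup, tumbler, canister from where it was at the start of the episode below 0.03 m); the robot touches nothing.
It fails at once if the pin is forced: it presses on the stand or its arms with more than 25 N (contact force between pin and stand above 25 N).
It fails at once if the cup, the tumbler or the canister is displaced by more than 30 mm (distance of any of espresso_cup, tumbler, canister from where it was at the start of the episode above 0.03 m).
It also fails if it takes over 72 s, if anything falls off the work surface, if the arm or the gripper's body presses on something with over 40 N, if the wrist force passes 120 N, or if a joint passes its speed limit or range.

### The arm

A 6-joint arm with a two-finger parallel gripper is mounted at the origin on a cart in front of the work surface, level with it; the furniture and walls round the work are solid. World frame = base frame: x ahead of the robot, y to its left, z up, the work surface at z = 0. Lengths are in mm, angles in rad, forces in N, time in s.
With the tool pointing down it reaches from about 350 to 775 mm from the base axis. Payload 7.3 kg.
Tool frame: the origin (TCP) lies on the centre line of the jaws, within the pads' length; the fingertips stand 17 mm ahead of it and the grasp point (between the pads) lies 2 mm behind it; z points along the fingers, y is the line along which they close (so a half turn about z gives the same grasp; the last joint's range is limited). The gripper opens to 92 mm and grips with 3 to 60 N. Pads are 19 mm wide; open, the fingers measure 130 mm over their backs; the gripper's body (75 mm by 190 mm) begins 47 mm behind the grasp point.
Start: joints at [1.065, 0.342, 1.524, -0, 1.275, -0.146], TCP at [184.832, 491.407, 243.741] pointing down, gripper open.
Joint ranges: [-2.53, 2.53], [-0.77, 2.02], [0.04, 2.7], [-1, 4.14], [0.28, 2.66], [-3.11, 3.11]. Speed limits (rad/s): [2.57, 2.57, 3.14, 3.14, 3.14, 3.14].

### API

Orientations are given as [roll, pitch, yaw] about the fixed x, y, z axes, in that order (R = Rz(yaw) Ry(pitch) Rx(roll)).
In Python, from plant import bot gives the robot as it stands. The module is installed in compiled form; this text tells all that it offers.
- The arm moves only by the shell command python3 -m pendant 'ROWS'. ROWS is JSON, a list of rows, each a list of 3 entries, a list of its own where there are three numbers: the shift along the world's x, y, z as a fraction of full scale, then the turn, a rotation vector about the world's x, y, z as a fraction of full scale, then the opening, from -1 (shut) to 1 (fully open), so that 0 is half open. In form: [[[tx, ty, tz], [rx, ry, rz], claw], ...]. A call has exactly 10 rows; each row shifts and turns the commanded pose from where the row before left it; what a row does not reach is not made up. Full scale, the value 1, is 30 mm for a shift and 0.12 rad for a turn. A row lasts 1/12 s, in which the tool goes at most 41.7 mm and 7.16 degrees, less where a joint would pass 70% of its speed; a pose out of reach is approached as far as the arm can. A call with a number of a shift or a turn outside -1 to 1 is refused whole. A call with a gripper value outside its range is refused whole. The fingers move at their own pace and stop on an object; the grip force is fixed at half the most. Time passes only in rows, so rows that do not move let the fingers close, or fill a call up. It gives the time, the measured TCP pose, the force, the opening and the grip force at its end, in the units of the state.
- bot.get_obs(): the state, without advancing time (a new reading comes with each control period).
- bot.capture(name): name is "side" or "top"; returns the picture (400x640x3 uint8, blue, green, red); there is no depth.
- bot.camera_params(name): a dict with "fovy" (degrees; the focal length in pixels is half the picture's height over the tangent of half this angle, whatever the lens; pixels are square), "cx", "cy" (the principal point, pixels), "distortion" ([k1, k2, p1, p2, k3] as OpenCV has them; the pictures are not rectified), "camera_from_world" (4x4, takes a point from world to camera coordinates). Camera axes: x right, y down, z forward; pixel columns grow to the right and rows downward; lengths in mm; the calibration is good to about 2 mm. A picture is of the moment at which its call begins. camera_params takes no time and is no camera call.
- bot.close_job(): hands the job in; it is judged then, once.
The state is a dict: "time": time; "joint_positions": joint angles; "dq": joint speeds; "tau": joint torques, N m; "tool_pos": TCP position; "tcp_rot": TCP orientation; "contact_force": force on the tool from outside, world axes, zero at the start; "moment": the same for the moment, N m; "grip_width": finger opening in mm; "finger_force": force on a finger pad.
Only numpy, scipy, OpenCV 4.12 (cv2) and the standard library are available. Lean on these libraries where they do the work, as an engineer would, in place of code of your own. Each camera call takes 0.05 s, during which the arm holds its last target. There are 200 camera calls.

## Working session

There is one attempt and no reset: what is moved stays moved. The work goes in short steps, Python scripts to look and compute and a shell command to move; the robot and the scene stay as the last step left them, time stands still between calls to the robot, and variables do not carry over. Pictures are saved under pics/ and viewed, at most 10 in all, crops included, and the job is handed in when it is done.

```bash
mkdir -p pics
python3 - <<'E'
from plant import bot
import cv2
for n in("side","top"):
    cv2.imwrite(f"pics/{n}0.png",bot.capture(n))
    p=bot.camera_params(n);print(n,p)
print(bot.get_obs())
E
```

```text
side {'fovy': 50.93713557515658, 'cx': 317.49879820752017, 'cy': 199.59578526289067, 'distortion': array([0.02395353, 0.        , 0.        , 0.        , 0.        ]), 'camera_from_world': array([[-9.83465845e-01,  1.81074701e-01, -2.62398981e-03,
         4.16355012e+02],
       [ 1.18266212e-01,  6.31227995e-01, -7.66527444e-01,
        -1.72974429e+02],
       [-1.37142392e-01, -7.54163889e-01, -6.42206192e-01,
         1.18577983e+03],
       [ 0.00000000e+00,  0.00000000e+00,  0.00000000e+00,
         1.00000000e+00]])}
top {'fovy': 53.52539093369308, 'cx': 322.3391762132491, 'cy': 195.82184086299074, 'distortion': array([-0.0137751,  0.       ,  0.       ,  0.       ,  0.       ]), 'camera_from_world': array([[ 1.75558057e-03, -9.99297666e-01, -3.74311853e-02,
         3.13213150e+02],
       [-9.91780083e-01,  3.04910750e-03, -1.27917826e-01,
         4.95375273e+02],
       [ 1.27942117e-01,  3.73480741e-02, -9.91078169e-01,
         8.45444818e+02],
       [ 0.00000000e+00,  0.00000000e+00,  0.00000000e+00,
         1.00000000e+00]])}
{'time': 0.1, 'joint_positions': array([ 1.06501700e+00,  3.42667381e-01,  1.52488799e+00, -1.46527461e-05,
        1.27536929e+00, -1.46009832e-01]), 'dq': array([ 0.00102353, -0.00067979, -0.00363931, -0.00014027,  0.0010332 ,
       -0.0004099 ]), 'tau': array([ 1.82524454e-03, -4.32001483e+01, -2.44694978e+01,  7.20403902e-02,
        5.26913849e-02, -6.69203018e-05]), 'tool_pos': array([184.66382748, 491.11333285, 243.1186856 ]), 'tcp_rot': array([-3.14027278e+00, -1.79932599e-04,  2.78182732e+00]), 'contact_force': array([ 0.37889158, -0.49760868,  0.22189018]), 'moment': array([ 0.00453211, -0.04672049,  0.00039016]), 'finger_force': 0.0, 'grip_width': 91.67494470745496}
```

View pics/side0.png

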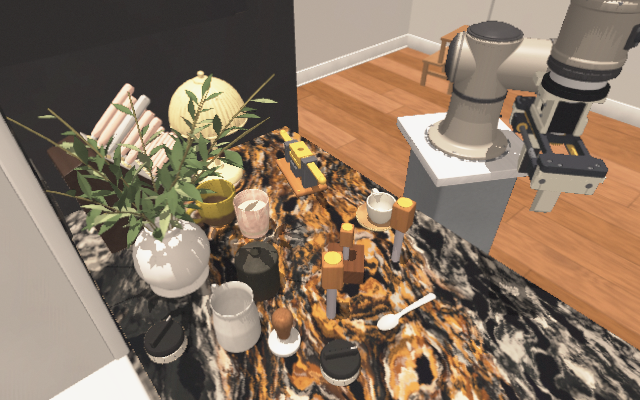

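View pics/top0.png

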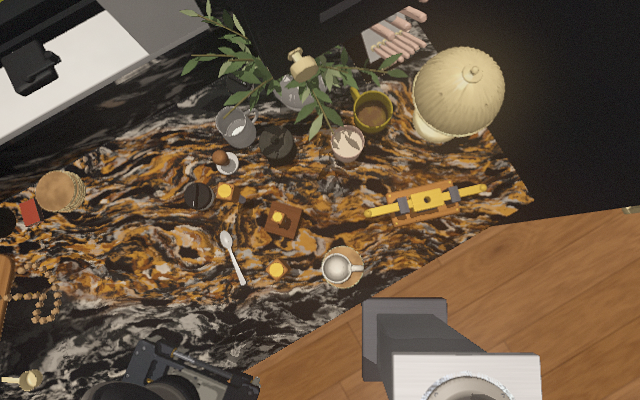

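The top view shows the rest with its pin at about (278,216), the stand at (426,201), and two bigger free-standing pins at (225,191) and (277,270). I'll enlarge the parts that matter.

Run:
```python
import cv2,numpy as np
t=cv2.imread("pics/top0.png");s=cv2.imread("pics/side0.png")
a=cv2.resize(t[170:235,355:495],None,fx=5,fy=5,interpolation=cv2.INTER_CUBIC)
b=cv2.resize(t[190:250,255:315],None,fx=5,fy=5,interpolation=cv2.INTER_CUBIC)[:270]
c=cv2.resize(s[120:200,265:335],None,fx=5,fy=5,interpolation=cv2.INTER_CUBIC)[:270]
c=cv2.resize(s[125:200,268:338],(280,300),interpolation=cv2.INTER_CUBIC)[:270]
o=np.zeros((600,700,3),np.uint8);o[:325]=a;o[327:597,:300]=b;o[327:597,310:590]=c
cv2.imwrite("pics/crop0.png",o)
```

```text
(no output)
```

View pics/crop0.png

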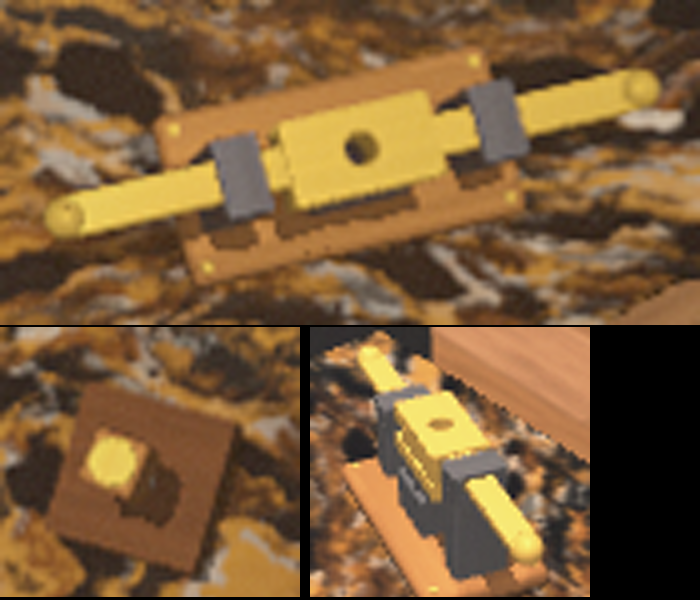

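```bash
cat > h.py <<'E'
import numpy as np,cv2
from plant import bot
P={n:bot.camera_params(n) for n in("side","top")}
def KD(n):
    p=P[n];f=200/np.tan(np.radians(p["fovy"]/2))
    return np.array([[f,0,p["cx"]],[0,f,p["cy"]],[0,0,1]]),np.array(p["distortion"])
def ray(n,px,z):
    K,D=KD(n);u=cv2.undistortPoints(np.array(px,float).reshape(-1,1,2),K,D).reshape(-1,2)
    T=P[n]["camera_from_world"];R,t=T[:3,:3],T[:3,3];c=-R.T@t
    d=np.c_[u,np.ones(len(u))]@R
    return c+d*((z-c[2])/d[:,2])[:,None]
def proj(n,X):
    K,D=KD(n);T=P[n]["camera_from_world"]
    return cv2.projectPoints(np.array(X,float).reshape(-1,3),cv2.Rodrigues(T[:3,:3])[0],T[:3,3],K,D)[0].reshape(-1,2)
E
python3 - <<'E'
from h import *
np.set_printoptions(precision=1,suppress=True)
A=lambda q:np.array(q)/5+[355,170]
B=lambda q:(np.array(q)-[0,327])/5+[255,190]
def show(l,p,z):
    w=ray("top",p,z)[:,:2];e=np.roll(w,-1,0)-w
    print(l,"c",w.mean(0),"len",np.hypot(*e.T),"ang",np.degrees(np.arctan2(e[:,1],e[:,0])))
show("base",A([(155,118),(485,50),(525,207),(197,285)]),14)
show("plate",A([(275,122),(430,90),(447,172),(297,210)]),84)
for z in(66,88):
    show("L%d"%z,A([(210,143),(258,135),(272,210),(226,220)]),z)
    show("R%d"%z,A([(468,90),(512,82),(528,152),(484,162)]),z)
print("eye",ray("top",A([(362,149)]),84))
show("rest",B([(85,385),(238,432),(195,572),(48,530)]),34)
print("pin",ray("top",B([(113,462)]),112))
print("pin side", ray("side",[(347,228)],112))
for z in(120,140): print("others",z,ray("top",[(225,191),(277,270)],z),ray("side",[(332,257),(404,202)],z))
print("cup",ray("top",[(337,267)],50),"canister",ray("top",[(276,143)],100))
print("arm ends side", ray("side",[(268+(430-310)/4,125+(424-327)/3.97+0)],84))
E
```

```text
base c [481.8  85.7] len [153.2  73.2 151.7  77.9] ang [ -78.4 -168.2  103.3   12.9]
plate c [480.8  91.5] len [66.2 35.  64.5 37.9] ang [ -78.4 -170.5  104.1   12.4]
L66 c [470.8 139. ] len [20.8 32.6 20.  33.6] ang [ -80.6 -171.   102.2   10.4]
R66 c [494.4  29.6] len [19.1 30.6 19.2 31.5] ang [ -79.8 -169.7  102.7   10.2]
L88 c [468.5 142.6] len [20.2 31.7 19.5 32.7] ang [ -80.6 -171.   102.2   10.4]
R88 c [491.5  36.1] len [18.6 29.8 18.7 30.7] ang [ -79.8 -169.7  102.7   10.2]
eye [[480.6  91.6  84. ]]
rest c [441. 400.] len [72.2 64.8 68.4 66.7] ang [-107.1  163.4   74.3  -13.3]
pin [[442.9 401.  112. ]]
pin side [[444.6 406.7 112. ]]
others 120 [[495.5 508.7 120. ]
 [337.2 399.4 120. ]] [[486.8 476.3 120. ]
 [325.5 365.9 120. ]]
others 140 [[492.6 502.9 140. ]
 [338.3 396.3 140. ]] [[490.9 494.1 140. ]
 [336.  388.  140. ]]
cup [[340.  280.7  50. ]] canister [[600.5 408.8 100. ]]
arm ends side [[487.8  97.   84. ]]
```

Cross-checks hold. The rest measures about 68 mm, with its centre at (441,400) and faces near -15°. The posts at heights 88 and 66 come out 116 mm apart, so +y is image left. The stand is at (481.6,85.9) with yaw about 12°. The upper eye is about 5.7 mm towards +y. Next I'll move over the pin.

```bash
python3 -m pendant '[[[0.86,-0.3,0],[0,0,0.08],0.4],[[0.86,-0.3,0],[0,0,0.08],0.4],[[0.86,-0.3,0],[0,0,0.08],0.4],[[0.86,-0.3,0],[0,0,0.08],0.4],[[0.86,-0.3,0],[0,0,0.08],0.4],[[0.86,-0.3,0],[0,0,0.08],0.4],[[0.86,-0.3,0],[0,0,0.08],0.4],[[0.86,-0.3,0],[0,0,0.08],0.4],[[0.86,-0.3,0],[0,0,0.08],0.4],[[0.86,-0.32,0],[0,0,0.1],0.4]]'
python3 -m pendant '[[[0,0,-0.8],[0,0,0],0.4],[[0,0,-0.8],[0,0,0],0.4],[[0,0,-0.8],[0,0,0],0.4],[[0,0,0],[0,0,0],0.4],[[0,0,0],[0,0,0],0.4],[[0,0,0],[0,0,0],0.4],[[0,0,0],[0,0,0],0.4],[[0,0,0],[0,0,0],0.4],[[0,0,0],[0,0,0],0.4],[[0,0,0],[0,0,0],0.4]]'
python3 - <<'E'
from h import *
t=bot.capture("top");s=bot.capture("side");
a=cv2.resize(s[130:330,280:440],None,fx=3,fy=3);b=cv2.resize(t[120:320,220:320],None,fx=3,fy=3)
cv2.imwrite("pics/c1.png",np.hstack([a,b]))
E
```

```text
time: 0.93
tool_pos: [443.9, 400.1, 243.3]
tcp_rot: [-3.141, -0.001, 2.881]
contact_force: [0.2, -0.1, 0.6]
grip_width: 64.3
finger_force: 0.0
time: 1.77
tool_pos: [443.0, 401.0, 172.6]
tcp_rot: [3.14, 0.001, 2.88]
contact_force: [0.8, -0.1, -0.1]
grip_width: 64.2
finger_force: 0.0
```

View pics/c1.png

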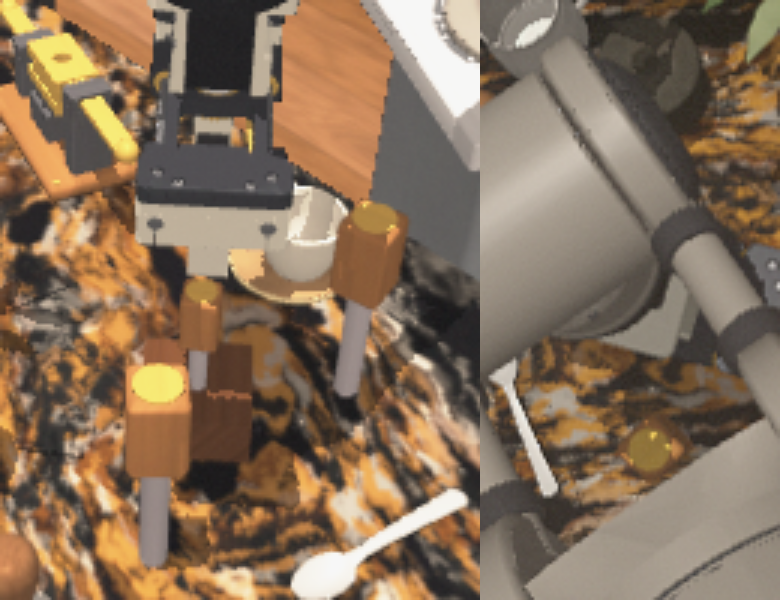

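Run:
```python
from h import *
np.set_printoptions(precision=1,suppress=True)
print(ray("side",[(331.7,318),(396,260)],0),[ray("side",[(332.7,257.7),(405.5,202.7)],z) for z in(125,135,145,155)])
print(ray("side",[(347.7,226.7)],112), proj("side",[(443,401,155.6),(443,401,112)]),proj("top",[(443,401,112)]))
```

```text
[[491.9 509.2   0. ]
 [338.3 401.1   0. ]] [array([[487. , 482.4, 125. ],
       [326.1, 373.8, 125. ]]), array([[489.1, 491.3, 135. ],
       [331.3, 384.8, 135. ]]), array([[491.2, 500.1, 145. ],
       [336.6, 395.8, 145. ]]), array([[493.3, 508.9, 155. ],
       [341.9, 406.8, 155. ]])]
[[442.6 403.7 112. ]] [[348.2 207.3]
 [347.1 225.7]] [[277.6 216.9]]
```

```bash
python3 -m pendant '[[[0,0,-0.38],[0,0,0],0.4],[[0,0,-0.38],[0,0,0],0.4],[[0,0,-0.38],[0,0,0],0.4],[[0,0,-0.38],[0,0,0],0.4],[[0,0,-0.38],[0,0,0],0.4],[[0,0,-0.38],[0,0,0],0.4],[[0,0,0],[0,0,0],0.4],[[0,0,0],[0,0,0],0.4],[[0,0,0],[0,0,0],0.4],[[0,0,0],[0,0,0],0.4]]'
```

```text
time: 2.7
tool_pos: [443.2, 401.1, 104.1]
tcp_rot: [3.14, 0.001, 2.88]
contact_force: [-0.0, 0.2, 0.4]
grip_width: 64.4
finger_force: 0.0
```

```bash
python3 -m pendant '[[[0,0,0],[0,0,0],0],[[0,0,0],[0,0,0],-0.2],[[0,0,0],[0,0,0],-0.4],[[0,0,0],[0,0,0],-0.5],[[0,0,0],[0,0,0],-0.7],[[0,0,0],[0,0,0],-1],[[0,0,0],[0,0,0],-1],[[0,0,0],[0,0,0],-1],[[0,0,0],[0,0,0],-1],[[0,0,0],[0,0,0],-1]]'
```

```text
time: 3.53
tool_pos: [442.9, 400.9, 103.4]
tcp_rot: [3.141, 0.0, 2.88]
contact_force: [0.2, 1.5, -0.2]
grip_width: 24.1
finger_force: 29.8
```

```bash
python3 -m pendant '[[[0,0,0.2],[0,0,0],-1],[[0,0,0.4],[0,0,0],-1],[[0,0,0.4],[0,0,0],-1],[[0,0,0.4],[0,0,0],-1],[[0,0,0.5],[0,0,0],-1],[[0,0,0.5],[0,0,0],-1],[[0,0,0.5],[0,0,0],-1],[[0,0,0.5],[0,0,0],-1],[[0,0,0.3],[0,0,0],-1],[[0,0,0],[0,0,0],-1]]'
python3 -m pendant '[[[0.12,-0.9,0],[0,0,0.4],-1],[[0.12,-0.9,0],[0,0,0.4],-1],[[0.12,-0.9,0],[0,0,0.4],-1],[[0.12,-0.9,0],[0,0,0.4],-1],[[0.12,-0.9,0],[0,0,0.4],-1],[[0.12,-0.9,0],[0,0,0.4],-1],[[0.12,-0.9,0],[0,0,0.4],-1],[[0.12,-0.9,0],[0,0,0.4],-1],[[0.12,-0.9,0],[0,0,0.4],-1],[[0.12,-0.9,0],[0,0,0.4],-1]]'
```

```text
time: 4.37
tool_pos: [443.5, 401.2, 216.7]
tcp_rot: [3.139, 0.003, 2.88]
contact_force: [0.0, 0.2, -1.6]
grip_width: 23.9
finger_force: 29.8
time: 5.2
tool_pos: [478.2, 129.4, 213.5]
tcp_rot: [3.141, -0.002, -2.921]
contact_force: [0.2, 0.3, -0.9]
grip_width: 23.9
finger_force: 29.8
```

```bash
python3 -m pendant '[[[0.02,-0.42,-0.1],[0,0,0],-1],[[0.02,-0.42,-0.1],[0,0,0],-1],[[0.02,-0.42,-0.1],[0,0,0],-1],[[0,0,-0.1],[0,0,0],-1],[[0,0,0],[0,0,0],-1],[[0,0,0],[0,0,0],-1],[[0,0,0],[0,0,0],-1],[[0,0,0],[0,0,0],-1],[[0,0,0],[0,0,0],-1],[[0,0,0],[0,0,0],-1]]'
python3 - <<'E'
from h import *
t=bot.capture("top");s=bot.capture("side");
a=cv2.resize(s[90:210,255:355],None,fx=5,fy=5,interpolation=cv2.INTER_CUBIC);b=cv2.resize(t[150:270,370:470],None,fx=2.5,fy=2.5)
o=np.zeros((600,760,3),np.uint8);o[:,:500]=a;o[:300,505:755]=b
cv2.imwrite("pics/c2.png",o)
T=bot.get_obs()["tool_pos"];print(T, proj("side",[(T[0],T[1],T[2]-98),(T[0],T[1],T[2]-32),(480.7,91.6,84)]))
E
```

```text
time: 6.03
tool_pos: [480.6, 93.4, 202.4]
tcp_rot: [3.142, 0.0, -2.922]
contact_force: [-0.1, -0.2, -1.5]
grip_width: 23.6
finger_force: 29.9
[480.65529467  93.24602463 202.44748026] [[300.50429994 140.87092883]
 [299.65187512 115.57305985]
 [300.62948308 147.89272927]]
```

View pics/c2.png

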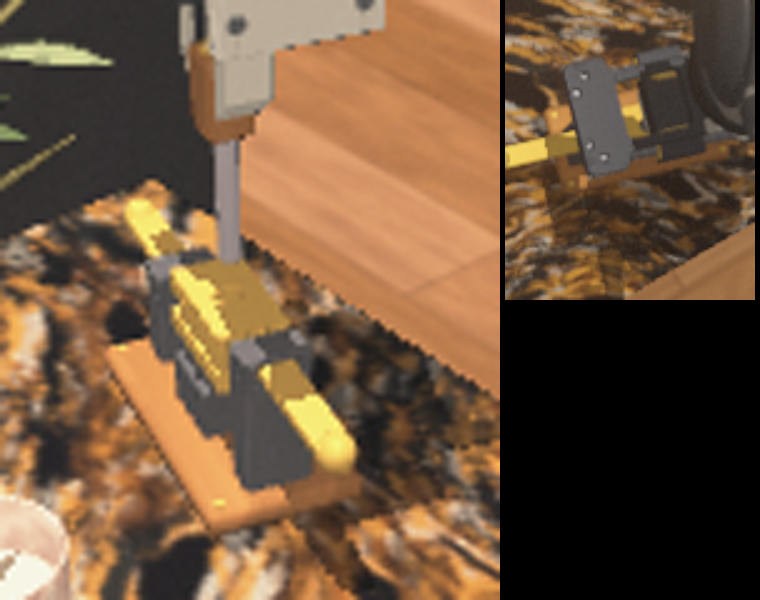

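```bash
python3 -m pendant '[[[0,-0.05,-0.15],[0,0,0],-1],[[0,0,-0.15],[0,0,0],-1],[[0,0,-0.15],[0,0,0],-1],[[0,0,-0.1],[0,0,0],-1],[[0,0,0],[0,0,0],-1],[[0,0,0],[0,0,0],-1],[[0,0,0],[0,0,0],-1],[[0,0,0],[0,0,0],-1],[[0,0,0],[0,0,0],-1],[[0,0,0],[0,0,0],-1]]'
python3 -m pendant '[[[0,0,-0.05],[0,0,0],-1],[[0,0,0],[0,0,0],-1],[[0,0,-0.05],[0,0,0],-1],[[0,0,0],[0,0,0],-1],[[0,0,-0.05],[0,0,0],-1],[[0,0,0],[0,0,0],-1],[[0,0,0],[0,0,0],-1],[[0,0,0],[0,0,0],-1],[[0,0,0],[0,0,0],-1],[[0,0,0],[0,0,0],-1]]'
```

```text
time: 6.97
tool_pos: [480.7, 91.5, 186.0]
tcp_rot: [3.142, 0.0, -2.923]
contact_force: [-0.1, -1.3, -0.8]
grip_width: 24.0
finger_force: 29.9
time: 7.8
tool_pos: [480.6, 91.5, 181.4]
tcp_rot: [3.142, 0.0, -2.923]
contact_force: [-0.2, -0.1, -1.3]
grip_width: 23.7
finger_force: 29.9
```

```bash
python3 -m pendant '[[[0,0,-0.05],[0,0,0],-1],[[0,0,0],[0,0,0],-1],[[0,0,0],[0,0,0],-1],[[0,0,-0.03],[0,0,0],-1],[[0,0,0],[0,0,0],-1],[[0,0,0],[0,0,0],-1],[[0,0,0],[0,0,0],-1],[[0,0,0],[0,0,0],-1],[[0,0,0],[0,0,0],-1],[[0,0,0],[0,0,0],-1]]'
```

```text
time: 8.63
tool_pos: [480.6, 91.5, 179.0]
tcp_rot: [3.141, 0.0, -2.923]
contact_force: [-0.1, 0.4, -1.9]
grip_width: 23.5
finger_force: 29.9
```

```bash
python3 -m pendant '[[[0,0,-0.04],[0,0,0],-1],[[0,0,0],[0,0,0],-1],[[0,0,0],[0,0,0],-1],[[0,0,-0.04],[0,0,0],-1],[[0,0,0],[0,0,0],-1],[[0,0,0],[0,0,0],-1],[[0,0,0],[0,0,0],-1],[[0,0,0],[0,0,0],-1],[[0,0,0],[0,0,0],-1],[[0,0,0],[0,0,0],-1]]'
```

```text
time: 9.47
tool_pos: [480.6, 91.5, 176.5]
tcp_rot: [3.141, -0.0, -2.923]
contact_force: [0.4, 0.9, -1.4]
grip_width: 24.1
finger_force: 29.9
```

The tip is in the upper eye with no contact force. I'll go on to a tip height of about 66, above the lower plate.

```bash
python3 -m pendant '[[[0,0,-0.05],[0,0,0],-1],[[0,0,-0.05],[0,0,0],-1],[[0,0,-0.05],[0,0,0],-1],[[0,0,-0.05],[0,0,0],-1],[[0,0,-0.05],[0,0,0],-1],[[0,0,-0.05],[0,0,0],-1],[[0,0,-0.05],[0,0,0],-1],[[0,0,0],[0,0,0],-1],[[0,0,0],[0,0,0],-1],[[0,0,0],[0,0,0],-1]]'
python3 -m pendant '[[[0,0,-0.04],[0,0,0],-1],[[0,0,0],[0,0,0],-1],[[0,0,0],[0,0,0],-1],[[0,0,-0.04],[0,0,0],-1],[[0,0,0],[0,0,0],-1],[[0,0,0],[0,0,0],-1],[[0,0,0],[0,0,0],-1],[[0,0,0],[0,0,0],-1],[[0,0,0],[0,0,0],-1],[[0,0,0],[0,0,0],-1]]'
python3 - <<'E'
from h import *
cx=np.array([481.6,85.9]);a=np.radians(12.3);c,s=np.cos(a),np.sin(a)
for o in(0,5.8):
  q=[]
  for z,h in((84,0),(62,0),(62,1)):
    for x,y in((18,32),(18,-32),(-18,-32),(-18,32)):
      oo=5.8 if z==84 else (0 if h==0 else 10)
      q.append((cx[0]+c*x-s*(y+oo),cx[1]+s*x+c*(y+oo),z))
  print(((proj("top",q)-[355,170])*5).round(0).tolist());break
E
```

```text
time: 10.3
tool_pos: [480.6, 91.5, 166.0]
tcp_rot: [3.141, -0.0, -2.923]
contact_force: [0.1, 1.2, -1.5]
grip_width: 23.6
finger_force: 29.9
time: 11.13
tool_pos: [480.6, 91.5, 163.6]
tcp_rot: [3.141, -0.0, -2.923]
contact_force: [0.3, 0.5, -1.7]
grip_width: 24.2
finger_force: 29.9
[[277.0, 124.0], [426.0, 91.0], [448.0, 175.0], [298.0, 208.0], [281.0, 128.0], [426.0, 96.0], [447.0, 177.0], [301.0, 209.0], [258.0, 133.0], [404.0, 101.0], [425.0, 182.0], [278.0, 215.0]]
```

```bash
python3 -m pendant '[[[0,0,-0.04],[0,0,0],-1],[[0,0,0],[0,0,0],-1],[[0,0,0],[0,0,0],-1],[[0,0,-0.04],[0,0,0],-1],[[0,0,0],[0,0,0],-1],[[0,0,0],[0,0,0],-1],[[0,0,0],[0,0,0],-1],[[0,0,0],[0,0,0],-1],[[0,0,0],[0,0,0],-1],[[0,0,0],[0,0,0],-1]]'
python3 -m pendant '[[[0,0,-0.03],[0,0,0],-1],[[0,0,0],[0,0,0],-1],[[0,0,0],[0,0,0],-1],[[0,0,0],[0,0,0],-1],[[0,0,0],[0,0,0],-1],[[0,0,0],[0,0,0],-1],[[0,0,0],[0,0,0],-1],[[0,0,0],[0,0,0],-1],[[0,0,0],[0,0,0],-1],[[0,0,0],[0,0,0],-1]]'
python3 - <<'E'
from h import *
t=cv2.imread("pics/top0.png");s=cv2.imread("pics/side0.png")
a=cv2.resize(t[185:217,395:455],None,fx=9,fy=9,interpolation=cv2.INTER_CUBIC)
b=cv2.resize(s[135:180,280:325],(400,400)[0:2],interpolation=cv2.INTER_CUBIC)[:300]
o=np.zeros((590,540,3),np.uint8);o[:288]=a;o[290:590,:400]=b
o=np.clip(o*1.5,0,255).astype(np.uint8);cv2.imwrite("pics/c3.png",o)
E
```

```text
time: 11.97
tool_pos: [480.6, 91.5, 161.2]
tcp_rot: [3.141, -0.0, -2.923]
contact_force: [0.8, 0.2, -1.6]
grip_width: 23.8
finger_force: 29.9
time: 12.8
tool_pos: [480.6, 91.5, 160.3]
tcp_rot: [3.142, -0.0, -2.923]
contact_force: [0.8, 1.2, -0.8]
grip_width: 23.8
finger_force: 29.9
```

View pics/c3.png

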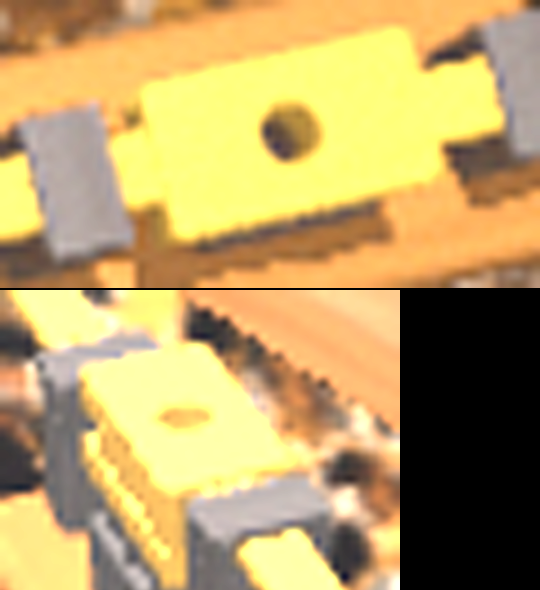

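```bash
python3 -m pendant '[[[0,0,-0.03],[0,0,0],-1],[[0,0,0],[0,0,0],-1],[[0,0,0],[0,0,0],-1],[[0,0,-0.03],[0,0,0],-1],[[0,0,0],[0,0,0],-1],[[0,0,0],[0,0,0],-1],[[0,0,0],[0,0,0],-1],[[0,0,0],[0,0,0],-1],[[0,0,0],[0,0,0],-1],[[0,0,0],[0,0,0],-1]]'
```

```text
time: 13.63
tool_pos: [480.6, 91.5, 158.5]
tcp_rot: [3.142, -0.0, -2.923]
contact_force: [1.2, 0.7, -1.9]
grip_width: 23.4
finger_force: 29.9
```

```bash
python3 -m pendant '[[[0,0,-0.03],[0,0,0],-1],[[0,0,0],[0,0,0],-1],[[0,0,0],[0,0,0],-1],[[0,0,0],[0,0,0],-1],[[0,0,0],[0,0,0],-1],[[0,0,0],[0,0,0],-1],[[0,0,0],[0,0,0],-1],[[0,0,0],[0,0,0],-1],[[0,0,0],[0,0,0],-1],[[0,0,0],[0,0,0],-1]]'
```

```text
time: 14.47
tool_pos: [480.6, 91.5, 157.6]
tcp_rot: [3.142, -0.0, -2.923]
contact_force: [1.2, -0.8, -2.0]
grip_width: 24.3
finger_force: 29.9
```

```bash
python3 -m pendant '[[[0,0,-0.03],[0,0,0],-1],[[0,0,0],[0,0,0],-1],[[0,0,0],[0,0,0],-1],[[0,0,0],[0,0,0],-1],[[0,0,-0.03],[0,0,0],-1],[[0,0,0],[0,0,0],-1],[[0,0,0],[0,0,0],-1],[[0,0,0],[0,0,0],-1],[[0,0,0],[0,0,0],-1],[[0,0,0],[0,0,0],-1]]'
```

```text
time: 15.3
tool_pos: [480.6, 91.5, 155.8]
tcp_rot: [3.142, -0.0, -2.923]
contact_force: [1.0, 0.2, -1.0]
grip_width: 23.9
finger_force: 29.9
```

```bash
python3 -m pendant '[[[0,0,-0.03],[0,0,0],-1],[[0,0,0],[0,0,0],-1],[[0,0,0],[0,0,0],-1],[[0,0,0],[0,0,0],-1],[[0,0,-0.04],[0,0,0],-1],[[0,0,0],[0,0,0],-1],[[0,0,0],[0,0,0],-1],[[0,0,0],[0,0,0],-1],[[0,0,0],[0,0,0],-1],[[0,0,0],[0,0,0],-1]]'
```

```text
time: 16.13
tool_pos: [480.6, 91.5, 153.7]
tcp_rot: [3.142, -0.0, -2.923]
contact_force: [1.1, 0.3, -2.2]
grip_width: 23.6
finger_force: 29.9
```

```bash
python3 -m pendant '[[[0,0,-0.03],[0,0,0],-1],[[0,0,-0.03],[0,0,0],-1],[[0,0,-0.03],[0,0,0],-1],[[0,0,-0.03],[0,0,0],-1],[[0,0,-0.03],[0,0,0],-1],[[0,0,-0.03],[0,0,0],-1],[[0,0,0],[0,0,0],-1],[[0,0,0],[0,0,0],-1],[[0,0,0],[0,0,0],-1],[[0,0,0],[0,0,0],-1]]'
python3 -m pendant '[[[0.005,-0.02,0],[0,0,0],-1],[[0,0,0],[0,0,0],-1],[[0,0,0],[0,0,0],-1],[[0.005,-0.02,0],[0,0,0],-1],[[0,0,0],[0,0,0],-1],[[0,0,0],[0,0,0],-1],[[0,0,0],[0,0,0],-1],[[0,0,0],[0,0,0],-1],[[0,0,0],[0,0,0],-1],[[0,0,0],[0,0,0],-1]]'
```

```text
time: 16.97
tool_pos: [480.6, 91.5, 148.3]
tcp_rot: [3.141, -0.0, -2.923]
contact_force: [1.6, 0.6, -1.8]
grip_width: 23.7
finger_force: 29.9
time: 17.8
tool_pos: [480.9, 90.3, 148.3]
tcp_rot: [3.141, -0.0, -2.923]
contact_force: [0.6, 2.0, -1.5]
grip_width: 23.9
finger_force: 29.9
```

```bash
python3 -m pendant '[[[0.005,-0.02,0],[0,0,0],-1],[[0,0,0],[0,0,0],-1],[[0.005,-0.02,0],[0,0,0],-1],[[0,0,0],[0,0,0],-1],[[0.005,-0.03,0],[0,0,0],-1],[[0,0,0],[0,0,0],-1],[[0,0,0],[0,0,0],-1],[[0,0,0],[0,0,0],-1],[[0,0,0],[0,0,0],-1],[[0,0,0],[0,0,0],-1]]'
python3 -m pendant '[[[0.006,-0.03,0],[0,0,0],-1],[[0,0,0],[0,0,0],-1],[[0.005,-0.03,0],[0,0,0],-1],[[0,0,0],[0,0,0],-1],[[0,-0.02,0],[0,0,0],-1],[[0,0,0],[0,0,0],-1],[[0,0,0],[0,0,0],-1],[[0,0,0],[0,0,0],-1],[[0,0,0],[0,0,0],-1],[[0,0,0],[0,0,0],-1]]'
```

```text
time: 18.63
tool_pos: [481.4, 88.2, 148.4]
tcp_rot: [3.141, 0.0, -2.923]
contact_force: [-0.1, 5.3, -1.2]
grip_width: 23.5
finger_force: 30.0
time: 19.47
tool_pos: [481.8, 85.7, 148.4]
tcp_rot: [-3.142, 0.0, -2.923]
contact_force: [1.4, 4.2, -1.5]
grip_width: 23.9
finger_force: 30.0
```

A 5 N push means both arms are moving with the pin. Now I'll feel for the socket at tip height 40 (TCP about 138).

```bash
python3 -m pendant '[[[0,0,-0.05],[0,0,0],-1],[[0,0,0],[0,0,0],-1],[[0,0,-0.05],[0,0,0],-1],[[0,0,0],[0,0,0],-1],[[0,0,-0.05],[0,0,0],-1],[[0,0,0],[0,0,0],-1],[[0,0,-0.05],[0,0,0],-1],[[0,0,0],[0,0,0],-1],[[0,0,-0.05],[0,0,0],-1],[[0,0,0],[0,0,0],-1]]'
python3 -m pendant '[[[0,0,-0.03],[0,0,0],-1],[[0,0,0],[0,0,0],-1],[[0,0,-0.03],[0,0,0],-1],[[0,0,0],[0,0,0],-1],[[0,0,-0.03],[0,0,0],-1],[[0,0,0],[0,0,0],-1],[[0,0,0],[0,0,0],-1],[[0,0,0],[0,0,0],-1],[[0,0,0],[0,0,0],-1],[[0,0,0],[0,0,0],-1]]'
```

```text
time: 20.3
tool_pos: [481.7, 85.8, 140.7]
tcp_rot: [3.141, 0.0, -2.923]
contact_force: [2.4, 3.8, -0.7]
grip_width: 24.3
finger_force: 29.9
time: 21.13
tool_pos: [481.7, 85.8, 138.1]
tcp_rot: [3.141, -0.0, -2.923]
contact_force: [2.3, 4.9, -0.4]
grip_width: 24.1
finger_force: 29.9
```

```bash
python3 -m pendant '[[[0,0,-0.03],[0,0,0],-1],[[0,0,0],[0,0,0],-1],[[0,0,-0.02],[0,0,0],-1],[[0,0,0],[0,0,0],-1],[[0,0,0],[0,0,0],-1],[[0,0,0],[0,0,0],-1],[[0,0,0],[0,0,0],-1],[[0,0,0],[0,0,0],-1],[[0,0,0],[0,0,0],-1],[[0,0,0],[0,0,0],-1]]'
```

```text
time: 21.97
tool_pos: [481.7, 85.8, 136.6]
tcp_rot: [3.141, 0.0, -2.923]
contact_force: [1.5, 4.6, 1.3]
grip_width: 23.8
finger_force: 30.0
```

```bash
python3 -m pendant '[[[0,0,-0.02],[0,0,0],-1],[[0,0,0],[0,0,0],-1],[[0,0,-0.01],[0,0,0],-1],[[0,0,0],[0,0,0],-1],[[0,0,0],[0,0,0],-1],[[0,0,0],[0,0,0],-1],[[0,0,0],[0,0,0],-1],[[0,0,0],[0,0,0],-1],[[0,0,0],[0,0,0],-1],[[0,0,0],[0,0,0],-1]]'
```

```text
time: 22.8
tool_pos: [481.7, 85.8, 135.7]
tcp_rot: [3.141, 0.0, -2.923]
contact_force: [3.0, 4.4, 1.6]
grip_width: 24.0
finger_force: 30.0
```

```bash
python3 -m pendant '[[[0.03,0.005,0],[0,0,0],-1],[[0,0,0],[0,0,0],-1],[[0,0,-0.02],[0,0,0],-1],[[0,0,0],[0,0,0],-1],[[0,0,-0.02],[0,0,0],-1],[[0,0,0],[0,0,0],-1],[[0,0,0],[0,0,0],-1],[[0,0,0],[0,0,0],-1],[[0,0,0],[0,0,0],-1],[[0,0,0],[0,0,0],-1]]'
```

```text
time: 23.63
tool_pos: [482.4, 85.9, 134.4]
tcp_rot: [3.142, -0.001, -2.923]
contact_force: [0.1, 2.7, -1.0]
grip_width: 23.9
finger_force: 29.9
```

```bash
python3 -m pendant '[[[0,0,-0.03],[0,0,0],-1],[[0,0,0],[0,0,0],-1],[[0,0,-0.03],[0,0,0],-1],[[0,0,0],[0,0,0],-1],[[0,0,-0.03],[0,0,0],-1],[[0,0,0],[0,0,0],-1],[[0,0,0],[0,0,0],-1],[[0,0,0],[0,0,0],-1],[[0,0,0],[0,0,0],-1],[[0,0,0],[0,0,0],-1]]'
```

```text
time: 24.47
tool_pos: [482.6, 85.9, 131.8]
tcp_rot: [3.142, -0.0, -2.923]
contact_force: [0.4, 2.0, -1.5]
grip_width: 23.9
finger_force: 29.9
```

```bash
python3 -m pendant '[[[0,0,-0.04],[0,0,0],-1],[[0,0,0],[0,0,0],-1],[[0,0,-0.04],[0,0,0],-1],[[0,0,0],[0,0,0],-1],[[0,0,-0.04],[0,0,0],-1],[[0,0,0],[0,0,0],-1],[[0,0,-0.04],[0,0,0],-1],[[0,0,0],[0,0,0],-1],[[0,0,0],[0,0,0],-1],[[0,0,0],[0,0,0],-1]]'
```

```text
time: 25.3
tool_pos: [482.6, 86.0, 126.9]
tcp_rot: [3.141, -0.0, -2.923]
contact_force: [1.1, 1.5, -1.4]
grip_width: 23.9
finger_force: 29.9
```

```bash
python3 -m pendant '[[[0,0,-0.04],[0,0,0],-1],[[0,0,0],[0,0,0],-1],[[0,0,-0.04],[0,0,0],-1],[[0,0,0],[0,0,0],-1],[[0,0,-0.04],[0,0,0],-1],[[0,0,0],[0,0,0],-1],[[0,0,-0.04],[0,0,0],-1],[[0,0,0],[0,0,0],-1],[[0,0,0],[0,0,0],-1],[[0,0,0],[0,0,0],-1]]'
python3 -m pendant '[[[0,0,-0.03],[0,0,0],-1],[[0,0,0],[0,0,0],-1],[[0,0,-0.03],[0,0,0],-1],[[0,0,0],[0,0,0],-1],[[0,0,-0.03],[0,0,0],-1],[[0,0,0],[0,0,0],-1],[[0,0,0],[0,0,0],-1],[[0,0,0],[0,0,0],-1],[[0,0,0],[0,0,0],-1],[[0,0,0],[0,0,0],-1]]'
```

```text
time: 26.13
tool_pos: [482.5, 86.0, 122.1]
tcp_rot: [3.141, -0.0, -2.923]
contact_force: [1.1, 3.9, -1.3]
grip_width: 24.1
finger_force: 29.9
time: 26.97
tool_pos: [482.6, 86.0, 119.5]
tcp_rot: [3.141, -0.0, -2.923]
contact_force: [0.5, 4.3, -1.4]
grip_width: 23.8
finger_force: 29.9
```

```bash
python3 -m pendant '[[[0,0,-0.03],[0,0,0],-1],[[0,0,0],[0,0,0],-1],[[0,0,-0.02],[0,0,0],-1],[[0,0,0],[0,0,0],-1],[[0,0,-0.02],[0,0,0],-1],[[0,0,0],[0,0,0],-1],[[0,0,0],[0,0,0],-1],[[0,0,0],[0,0,0],-1],[[0,0,0],[0,0,0],-1],[[0,0,0],[0,0,0],-1]]'
```

```text
time: 27.8
tool_pos: [482.6, 86.0, 117.4]
tcp_rot: [3.141, 0.0, -2.923]
contact_force: [-0.7, 3.0, -0.3]
grip_width: 23.7
finger_force: 29.9
```

```bash
python3 -m pendant '[[[0,0,-0.02],[0,0,0],-1],[[0,0,0],[0,0,0],-1],[[0,0,-0.02],[0,0,0],-1],[[0,0,0],[0,0,0],-1],[[0,0,0],[0,0,0],-1],[[0,0,0],[0,0,0],-1],[[0,0,0],[0,0,0],-1],[[0,0,0],[0,0,0],-1],[[0,0,0],[0,0,0],-1],[[0,0,0],[0,0,0],-1]]'
```

```text
time: 28.63
tool_pos: [482.6, 86.0, 116.2]
tcp_rot: [3.141, -0.0, -2.923]
contact_force: [-0.6, 4.6, 0.3]
grip_width: 23.8
finger_force: 29.9
```

```bash
python3 -m pendant '[[[0,0,-0.02],[0,0,0],-1],[[0,0,0],[0,0,0],-1],[[0,0,0],[0,0,0],-1],[[0,0,0],[0,0,0],-1],[[0,0,0],[0,0,0],-1],[[0,0,0],[0,0,0],-1],[[0,0,0],[0,0,0],-1],[[0,0,0],[0,0,0],-1],[[0,0,0],[0,0,0],-1],[[0,0,0],[0,0,0],-1]]'
```

```text
time: 29.47
tool_pos: [482.6, 85.9, 115.6]
tcp_rot: [3.141, -0.0, -2.923]
contact_force: [0.3, 4.1, -0.0]
grip_width: 23.6
finger_force: 29.9
```

```bash
python3 -m pendant '[[[0,0,-0.02],[0,0,0],-1],[[0,0,0],[0,0,0],-1],[[0,0,-0.02],[0,0,0],-1],[[0,0,0],[0,0,0],-1],[[0,0,0],[0,0,0],-1],[[0,0,0],[0,0,0],-1],[[0,0,0],[0,0,0],-1],[[0,0,0],[0,0,0],-1],[[0,0,0],[0,0,0],-1],[[0,0,0],[0,0,0],-1]]'
```

```text
time: 30.3
tool_pos: [482.7, 85.8, 115.4]
tcp_rot: [-3.141, 0.001, -2.923]
contact_force: [-3.6, 2.9, 10.1]
grip_width: 23.7
finger_force: 30.0
```

Seated: Fz rose to 10 N at the expected height. I'll relieve the push, open and retreat.

```bash
python3 -m pendant '[[[0,0,0.02],[0,0,0],-1],[[0,0,0],[0,0,0],-1],[[0,0,0],[0,0,0],-0.45],[[0,0,0],[0,0,0],-0.4],[[0,0,0],[0,0,0],-0.3],[[0,0,0],[0,0,0],-0.2],[[0,0,0],[0,0,0],0],[[0,0,0],[0,0,0],0.2],[[0,0,0],[0,0,0],0.2],[[0,0,0],[0,0,0],0.2]]'
```

```text
time: 31.13
tool_pos: [482.6, 85.9, 115.0]
tcp_rot: [3.142, -0.0, -2.923]
contact_force: [0.2, 1.4, 1.7]
grip_width: 54.5
finger_force: 0.0
```

```bash
python3 -m pendant '[[[0,0,0.2],[0,0,0],0.2],[[0,0,0.4],[0,0,0],0.2],[[0,0,0.6],[0,0,0],0.2],[[0,0,0.8],[0,0,0],0.2],[[0,0,0.8],[0,0,0],0.2],[[0,0,0.8],[0,0,0],0.2],[[0,0,0.8],[0,0,0],0.2],[[0,0,0],[0,0,0],0.2],[[0,0,0],[0,0,0],0.2],[[0,0,0],[0,0,0],0.2]]'
python3 - <<'E'
from h import *
s=bot.capture("side");t=bot.capture("top")
a=cv2.resize(s[90:210,255:355],None,fx=5,fy=5,interpolation=cv2.INTER_CUBIC);b=cv2.resize(t[150:270,370:470],None,fx=2.5,fy=2.5)
o=np.zeros((600,760,3),np.uint8);o[:,:500]=a;o[:300,505:755]=b
cv2.imwrite("pics/c4.png",o)
print((proj("side",[(482.2,85.9,124),(482.2,85.9,84)])-[255,90])*5)
E
```

```text
time: 31.97
tool_pos: [482.2, 86.0, 246.7]
tcp_rot: [3.141, -0.001, -2.923]
contact_force: [0.3, -0.2, -0.7]
grip_width: 54.9
finger_force: 0.0
[[220.62945436 210.24892419]
 [223.22895571 283.33711389]]
```

View pics/c4.png

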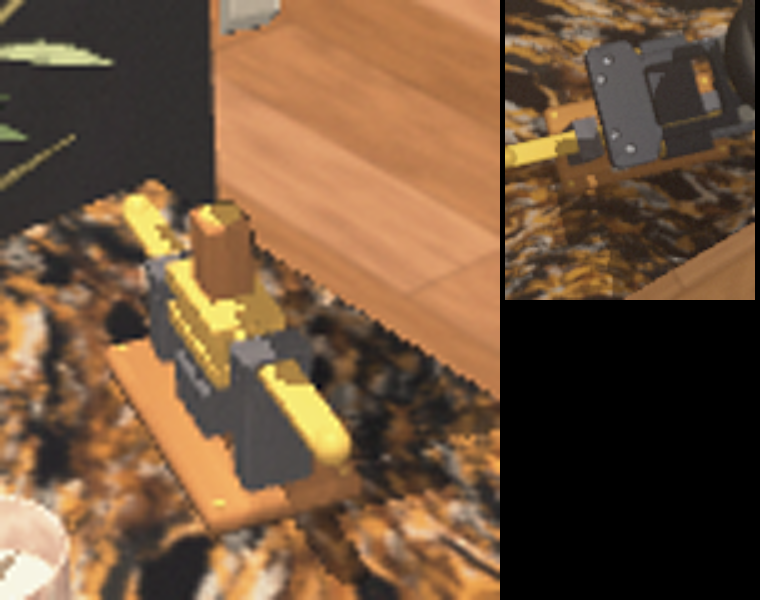

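The grip stands upright on the upper plate. Its top is at about (222,212) in the crop against a predicted (221,210), no shank shows, and the gripper is clear. I'm handing it in.

```bash
python3 -c "
from plant import bot
print(bot.close_job())"
```

```text
the job is handed in; nothing more can be done
None
```

The pin is threaded through both eyes into the socket with its grip resting on the upper arm; it is released, the gripper never went near the cup, tumbler or canister, and the job is handed in (it returned no verdict).

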